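# Loosen the ring vise by two turns of its knurled wheel

## Task

Two small bench vises stand on the jeweller's bench. On the one whose jaws hold the brass ring casting, loosen the jaws by rolling a fingertip across the top of the knurled wheel, stroke after stroke, until the wheel has made two full turns from where it started (to within about an eighth of a turn). Only stroke the wheel, grasp nothing: leave the casting standing between the jaws, leave the empty vise's wheel alone, and do not disturb the other things on the bench.

Things in the scene. Friction and masses are not known exactly. Their poses are not given: they have to be found in the camera images.
- ring_vise: The vise to loosen: holds the brass casting, jaws 28 mm apart. Grey steel, fixed, footprint 190 x 52 mm. Origin on the bench, 5 mm from the footprint's centre towards the jaws; z up, x along the screw from the wheel end (-x, nearest the robot) to the fixed jaw. Jaws 50 mm wide, 56 mm high; wheel cheeks 52 mm high, outer faces at x = -88 and -52 mm; bed 24 mm high.
- ring_wheel_centre (a point): Centre of the ring vise's wheel, on its horizontal axis, 46 mm above the bench; axes as the vise's (x along the wheel's axis to the jaws, y across, z up). Steel wheel 19 mm wide with 24 straight ribs, 46 mm in diameter over the ribs: its top stands 69 mm above the bench, 17 mm above the cheeks. One rib is a 5 mm wide brass index bar, straight up at the start.
- ring_wheel (a joint): Turn of that wheel, rad: 0 at the start (tight stop), grows as it loosens, 6.28 a turn, counted on over many turns. Loosening moves the top of the rim to the vise's +y (left, seen from the wheel end looking to the jaws) and draws the moving jaw 4 mm towards the wheel per turn. Stiffness 0.03 N m (1.3 N at the rim); it stays where left. A tip pressing with a few newtons drives it.
- spare_vise: The same vise but empty, jaws 48 mm apart; leave it alone. Grey steel, fixed, footprint 190 x 52 mm. Origin on the bench, 5 mm from the footprint's centre towards the jaws; z up, x along the screw from the wheel end (-x, nearest the robot) to the fixed jaw. Jaws 50 mm wide, 56 mm high; wheel cheeks 52 mm high, outer faces at x = -88 and -52 mm; bed 24 mm high.
- spare_wheel (a joint): Turn of the empty vise's wheel from its start, rad; to be left at 0.
- casting: Signet-ring casting in brass, 90 g: an upright ring 27 mm across on a sprue block 27 x 30 x 16 mm, 44 mm tall in all; stands on the ring vise's bed between the jaws, its top 68 mm above the bench. Origin at the centre of its underside, z up.
- bur_block: Loose wooden block 60 x 42 x 28 mm with upright burs, 56 mm tall in all, standing between the two vises. Origin at the centre of its underside.
- flux_jar: Loose amber glass jar with a steel cap, 36 mm in diameter, 40 mm tall. Origin at the centre of its underside.
- mug: Loose white mug, 80 mm in diameter, 95 mm tall, handle at its +y side. Origin at the centre of its underside.
- bench_block: Loose steel bench block 64 x 64 x 20 mm. Origin at the centre of its underside.
- mandrel: Loose steel ring mandrel standing on a 40 mm foot, 100 mm tall. Origin at the centre of its underside.
- hammer: Loose hammer 220 mm long lying along its x axis at the left of the bench. Origin under its middle.
- screwdriver: Loose screwdriver 170 mm long lying along its x axis at the right of the bench. Origin under its middle.
Mind the look-alikes: they are no part of the job. Leave any purple look-alike of the ring_vise alone.

How it is judged:
On the way, in this order (a step that is already met when the one before it is completed fails the run):
1. the ring vise's wheel has been loosened by one full turn (value of joint ring_wheel above 5.98319 rad).
2. and by a second full turn (value of joint ring_wheel above 11.7814 rad), for 0.2 s.
At the end, for the whole second after the job is handed in: The ring vise's wheel rests at two full turns (12.57 rad) of loosening, give or take an eighth of a turn (0.785 rad); the empty vise's wheel is within 0.3 rad of its start; the casting stands upright on the bed between the jaws, within 20 mm of where it was (value of joint ring_wheel between 11.7814 and 13.3514 rad and velocity of joint ring_wheel between -0.05 and 0.05 rad/s and value of joint spare_wheel below 0.3 rad and z of casting in the frame of ring_vise below 0.027 m and x of casting in the frame of ring_vise between 0.035 and 0.06 m and distance of casting from where it was at the start of the episode below 0.02 m and angle between casting's own z axis and vertical below 0.15 rad and linear speed of casting below 0.02 m/s); the robot touches nothing.
It fails at once if the empty vise's wheel is turned (more than 0.3 rad) (value of joint spare_wheel above 0.3 rad).
It fails at once if the casting is lifted (more than 6 mm), tipped (more than 0.3 rad) or carried (more than 20 mm) (z of casting in the frame of ring_vise above 0.03 m or angle between casting's own z axis and vertical above 0.3 rad or distance of casting from where it was at the start of the episode above 0.02 m).
It fails at once if another thing on the bench is moved by more than 30 mm (distance of any of bur_block, flux_jar, mug, bench_block, mandrel, hammer, screwdriver from where it was at the start of the episode above 0.03 m).
It also fails if it takes over 61 s, if anything falls off the work surface, if the arm or the gripper's body presses on something with over 40 N, if the wrist force passes 120 N, or if a joint passes its speed limit or range.

## Robot

A 7-joint arm with a two-finger parallel gripper is mounted at the origin on the work surface. World frame = base frame: x ahead of the robot, y to its left, z up, the work surface at z = 0. Lengths are in m, angles in rad, forces in N, time in s.
With the tool pointing down it reaches from about 0.4 to 0.85 m from the base axis. Payload 10.4 kg.
Tool frame: the origin (TCP) lies at the centre of the arm's flange, where the gripper is bolted on; the fingertips stand 182 mm ahead of it and the grasp point (between the pads) lies 164 mm ahead of it; z points along the fingers, y is the line along which they close (so a half turn about z gives the same grasp; the last joint's range is limited). The gripper opens to 87 mm and grips with 3 to 60 N. Pads are 19 mm wide; open, the fingers measure 117 mm over their backs; the gripper's body (75 mm by 190 mm) begins 51 mm behind the grasp point.
Start: joints at [-1.193, 0.332, -0.065, 1.46, 0.022, 1.35, -0.088], TCP at [0.244, 0.575, 0.405] pointing down, gripper open.
Joint ranges: [-2.6, 2.6], [-0.5, 2.12], [-1.47, 1.34], [0.16, 2.42], [-1.27, 4.41], [0.06, 2.06], [-2.6, 2.6]. Speed limits (rad/s): [2.22, 2.22, 2.79, 2.79, 3.14, 3.14, 3.14].

## Interface

Orientations are given as a unit quaternion [x, y, z, w].
In Python, from bench import r, eyes, job gives the robot as it stands. The module is installed in compiled form; this text tells all that it offers.
- The arm moves only by the shell command python3 -m inch 'ROWS' [OPENING] [FORCE]. ROWS is JSON, a list of rows, each a list of 6 numbers: the shift along the tool's x, y, z normalised to -1 to 1, where 1 is 4 cm, then the turn, a rotation vector about the tool's x, y, z normalised to -1 to 1, where 1 is 0.12 rad. In form: [[x, y, z, wx, wy, wz], ...]. A call has exactly 5 rows; each row shifts and turns the commanded pose from where the row before left it, along the tool's axes as they then stand; what a row does not reach is not made up. A row lasts 1/12 s, in which the tool goes at most 41.7 mm and 7.16 degrees, less where a joint would pass 70% of its speed; a pose out of reach is approached as far as the arm can. A call with a number of a shift or a turn outside -1 to 1 is refused whole. A call with a gripper value outside its range is refused whole. OPENING is the gripper command: -1 is shut, 1 is fully open, values between are in proportion, set as the call begins (- or left out, the last holds). The fingers move at their own pace and stop on an object; FORCE is the grip in N (left out, the last holds). Time passes only in rows, so rows that do not move let the fingers close, or fill a call up. It gives the time, the measured TCP pose, the force, the opening and the grip force at its end, in the units of the state.
- r.read_state(): the state, without advancing time (a new reading comes with each control period).
- eyes.camera(name): name is "side" or "top" or "wrist"; returns a dict with "pixels" (480x640x3 uint8, red, green, blue), "fx", "fy", "cx", "cy" (pixels), "extrinsics" (4x4, takes a point from camera to world coordinates). Camera axes: x right, y down, z forward; pixel columns grow to the right and rows downward; lengths in m; the calibration is good to about 2 mm. A picture is of the moment at which its call begins. There is no depth.
- job.close_job(): hands the job in; it is judged then, once.
The state is a dict: "time": time; "joint_positions": joint angles; "joint_vel": joint speeds; "joint_torque": joint torques, N m; "ee_pos": TCP position; "eef_rot": TCP orientation; "ft_force": force on the tool from outside, world axes, zero at the start; "torque": the same for the moment, N m; "width": finger opening in m; "grip_force": force on a finger pad.
Only numpy, scipy, OpenCV 4.12 (cv2) and the standard library are available. Lean on these libraries where they do the work, as an engineer would, in place of code of your own. Each camera call takes 0.05 s, during which the arm holds its last target. There are 200 camera calls.

## Working session

There is one attempt and no reset: what is moved stays moved. The work goes in short steps, Python scripts to look and compute and a shell command to move; the robot and the scene stay as the last step left them, time stands still between calls to the robot, and variables do not carry over. Pictures are saved under pics/ and viewed, at most 10 in all, crops included, and the job is handed in when it is done.

```bash
mkdir -p pics
python3 - <<'E'
from bench import r,eyes
import cv2,numpy as np
s=r.read_state();print(s)
for n in("top","side"):
    c=eyes.camera(n);cv2.imwrite(f"pics/{n}0.png",c["pixels"][:,:,::-1]);np.savez(f"{n}0.npz",**c)
    print(n,c["fx"],c["fy"],c["cx"],c["cy"],np.round(c["extrinsics"],3).tolist())
E
```

```text
{'time': 0.0, 'joint_positions': array([-1.19263188,  0.33287866, -0.06468507,  1.46095265,  0.02155935,
        1.34990756, -0.08849167]), 'joint_vel': array([ 2.70612761e-04, -1.61864350e-04, -7.13161554e-04,  1.59362775e-03,
        1.77035337e-03,  1.37285929e-04, -6.89070736e-05]), 'joint_torque': array([-1.01840549e-03, -6.23243093e+01,  2.42948957e-02, -3.89906931e+01,
       -6.13171631e-02,  3.97078204e-02,  1.19198398e-04]), 'ee_pos': array([0.24377061, 0.57535629, 0.40394405]), 'eef_rot': array([ 1.99040676e-01,  9.79990960e-01, -7.15042715e-04, -1.28177156e-04]), 'ft_force': array([-0.37791957, -0.37050431, -0.13243603]), 'torque': array([-0.01537403, -0.02364692,  0.02691247]), 'grip_force': 0.0, 'width': 0.0866794203744814}
top 496.245561818921 496.245561818921 317.9804912232365 239.34723525267782 [[0.025, -0.993, 0.119, 0.429], [-1.0, -0.026, -0.006, 0.031], [0.009, -0.119, -0.993, 1.287], [0.0, 0.0, 0.0, 1.0]]
side 462.8784829413123 462.8784829413123 320.94260559782253 226.1818266691661 [[0.974, -0.135, 0.184, 0.392], [-0.228, -0.533, 0.815, -0.767], [-0.012, -0.835, -0.55, 0.582], [0.0, 0.0, 0.0, 1.0]]
```

View pics/top0.png

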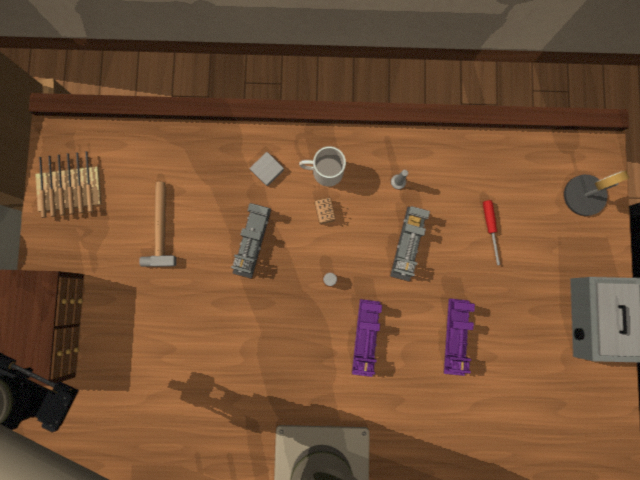

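View pics/side0.png

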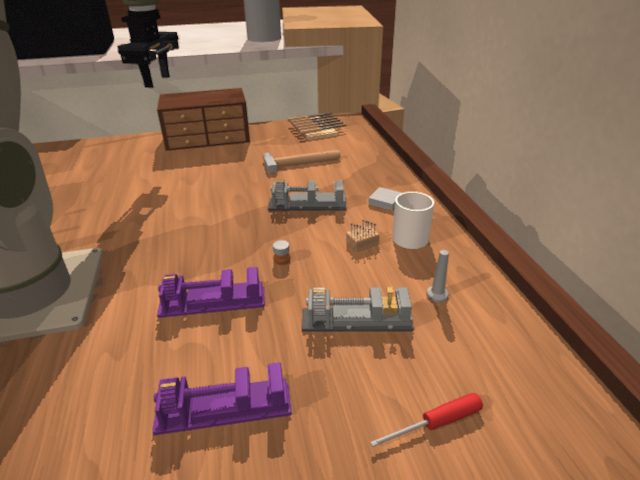

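The top view shows the grey vise with the brass casting at (410,243). The look-alikes are the empty grey vise at (250,240) and the purple vises at (367,338) and (459,338). I choose the one at (410,243), which is at (357,310) in the side view, and check it in one crop.

```bash
cat > h.py <<'E'
import numpy as np
def load(n): 
    d=np.load(n); return {k:d[k] for k in d.files}
def ray(c,u,v):
    E=c["extrinsics"];d=E[:3,:3]@[(u-c["cx"])/c["fx"],(v-c["cy"])/c["fy"],1];return E[:3,3],d
def plane(c,u,v,z):
    o,d=ray(c,u,v);return o+d*(z-o[2])/d[2]
def proj(c,p):
    E=c["extrinsics"];q=E[:3,:3].T@(np.array(p)-E[:3,3]);return np.array([c["fx"]*q[0]/q[2]+c["cx"],c["fy"]*q[1]/q[2]+c["cy"]])
E
python3 - <<'E'
from h import *
import cv2
t=load("top0.npz");s=load("side0.npz")
a=cv2.resize(t["pixels"][195:295,375:445],None,fx=5,fy=5,interpolation=2)
b=cv2.resize(s["pixels"][280:340,295:420],None,fx=3.5,fy=3.5,interpolation=2)
im=np.zeros((500,800,3),np.uint8);im[:500,:350]=a;im[:b.shape[0],355:355+b.shape[1]]=b
cv2.imwrite("pics/crop.png",im[:,:,::-1])
# brass masks
for n,c,(x0,y0,x1,y1) in(("top",t,(375,195,445,295)),("side",s,(295,280,420,340))):
    h=cv2.cvtColor(c["pixels"],cv2.COLOR_RGB2HSV)[y0:y1,x0:x1]
    m=((h[...,0]>15)&(h[...,0]<32)&(h[...,1]>100)&(h[...,2]>110)).astype(np.uint8)
    k,_,st,ce=cv2.connectedComponentsWithStats(m)
    for i in range(1,k):
        if st[i,4]>3: print(n,"brass",st[i],ce[i]+[x0,y0])
    g=((h[...,1]<75)).astype(np.uint8)
    k,_,st,ce=cv2.connectedComponentsWithStats(g);i=1+st[1:,4].argmax()
    cn=cv2.findContours((_==i).astype(np.uint8),0,2)[0][0].reshape(-1,2)+[x0,y0]
    print(n,"grey",st[i],ce[i]+[x0,y0],cv2.minAreaRect(cn.astype(np.float32)))
E
```

```text
top brass [ 33  20  13  12 104] [413.78846154 220.41346154]
top brass [31 68  3  7 13] [406.76923077 265.76923077]
top grey [  16   12   39   74 1359] [408.65783664 244.61442237] ((409.7059020996094, 243.17648315429688), (23.28342056274414, 72.76068878173828), 14.03624439239502)
side brass [ 87   7  16  27 254] [389.37401575 301.53149606]
side brass [18 10 12  3 34] [318.17647059 291.        ]
side grey [   7    7  111   44 3639] [356.00384721 312.75899973] ((356.9999694824219, 308.4999694824219), (109.99998474121094, 42.99999237060547), -0.0)
```

View pics/crop.png

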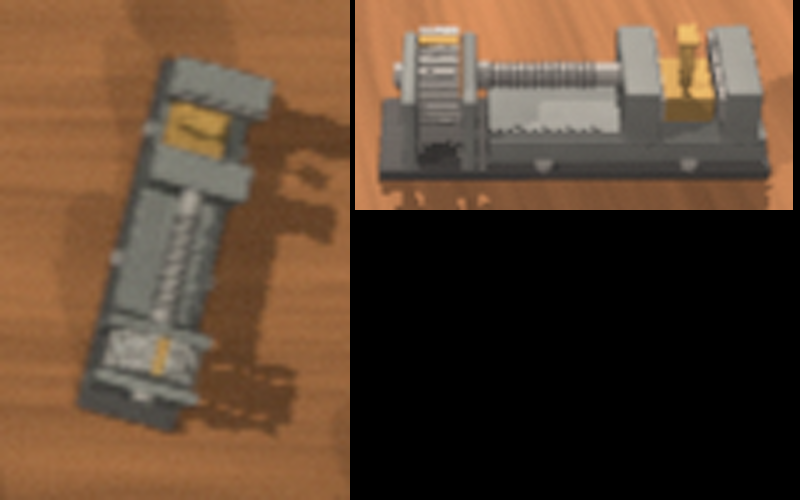

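Run:
```python
from h import *
t=load("top0.npz");s=load("side0.npz")
def tri(a,b):
    (o1,d1),(o2,d2)=ray(t,*a),ray(s,*b);d1=d1/np.linalg.norm(d1);d2=d2/np.linalg.norm(d2)
    k=np.linalg.lstsq(np.c_[d1,-d2],o2-o1,rcond=None)[0];p,q=o1+k[0]*d1,o2+k[1]*d2
    return (p+q)/2,np.linalg.norm(p-q)
print("index tri",tri((406.77,265.77),(318.18,291)))
W=plane(t,406.77,265.77,.069);Ws=plane(s,318.18,291,.068)
C=plane(t,413.79,220.41,.050);print("W top,side",W,Ws,"cast",C,"dist (117?)",np.linalg.norm((C-W)[:2]))
print("yaw wheel-cast",np.degrees(np.arctan2(*(C-W)[[1,0]])))
# base outline corners in the crop (scale 5, offset 375,195): front-left, front-right
for u,v in((80,405),(178,430)):print(plane(t,375+u/5,195+v/5,.0))
# cross-check: left foot edge, bottom & top
a=plane(t,375+80/5,195+405/5,0);b=plane(t,375+137/5,195+150/5,0.0);print("edge yaw",np.degrees(np.arctan2(*(b-a)[[1,0]])))
# jaw top rear edge/cheek corners z
for u,v in((172,60),(272,82)):print("fixed jaw",plane(t,375+u/5,195+v/5,.056))
```

```text
index tri (array([ 0.51510264, -0.19668822,  0.06893519]), np.float64(0.0014237267844778806))
W top,side [ 0.51580568 -0.19677923  0.069     ] [ 0.51460692 -0.19563254  0.068     ] cast [ 0.63237449 -0.21763234  0.05      ] dist (117?) 0.11841933102417788
yaw wheel-cast -10.142414550848345
[ 0.49310292 -0.16882846  0.        ]
[ 0.48148031 -0.21976753  0.        ]
edge yaw -12.136166495808508
fixed jaw [ 0.66533392 -0.20525479  0.056     ]
fixed jaw [ 0.65543874 -0.25578912  0.056     ]
```

Index bar triangulates to (0.515, -0.197, 0.069), matching the given 69 mm height. Vise yaw is about -11.5°. I'll move over with the fingers shut.

```bash
python3 -m inch '[[-0.8,0,0,0,0,-0.5],[-0.8,0,0,0,0,-0.5],[-0.8,0,0,0,0,-0.5],[-0.8,0,0,0,0,-0.17],[-0.8,0,0,0,0,0]]' -1 20
python3 -m inch '[[-0.8,0,0,0,0,0],[-0.4,-0.8,0,0,0,0],[-0.4,-0.8,0,0,0,0],[-0.4,-0.8,0,0,0,0],[-0.4,-0.8,0,0,0,0]]'
python3 -m inch '[[-0.2,-0.8,0,0,0,0],[-0.2,-0.8,0,0,0,0],[-0.2,-0.8,0,0,0,0],[-0.2,-0.8,0,0,0,0],[-0.2,-0.8,0,0,0,0]]'
python3 -m inch '[[-0.2,-0.8,0,0,0,0],[-0.2,-0.8,0,0,0,0],[-0.2,-0.8,0,0,0,0],[-0.2,-0.8,0,0,0,0],[-0.2,-0.8,0,0,0,0]]'
```

```text
time: 0.52
ee_pos: [0.3982, 0.5293, 0.4045]
eef_rot: [0.099, 0.995, -0.0, -0.0]
ft_force: [0.5, 0.4, -0.0]
width: 0.0617
grip_force: 0.0
time: 0.93
ee_pos: [0.4657, 0.3838, 0.404]
eef_rot: [0.1, 0.995, -0.0, -0.0]
ft_force: [1.7, -0.8, 0.2]
width: 0.0285
grip_force: 0.0
time: 1.35
ee_pos: [0.4724, 0.219, 0.4044]
eef_rot: [0.1, 0.995, -0.0, -0.0]
ft_force: [1.1, -0.2, -0.2]
width: 0.0017
grip_force: 0.0
time: 1.77
ee_pos: [0.4797, 0.0543, 0.4046]
eef_rot: [0.1, 0.995, 0.0, -0.0]
ft_force: [0.3, 0.7, 0.0]
width: 0.0008
grip_force: 0.0
```

```bash
python3 -m inch '[[-0.2,-0.8,0,0,0,0],[-0.3,-0.8,0,0,0,0],[-0.3,-0.8,0,0,0,0],[-0.3,-0.8,0,0,0,0],[-0.3,-0.8,0,0,0,0]]'
python3 -m inch '[[-0.3,-0.8,0,0,0,0],[-0.2,-0.5,0,0,0,0],[0,-0.3,0,0,0,0],[0,0,0,0,0,0],[0,0,0,0,0,0]]'
```

```text
time: 2.18
ee_pos: [0.5029, -0.1136, 0.4046]
eef_rot: [0.1, 0.995, 0.0, -0.0]
ft_force: [0.5, 1.0, -0.4]
width: 0.0008
grip_force: 0.0
time: 2.6
ee_pos: [0.5098, -0.1787, 0.4044]
eef_rot: [0.101, 0.995, 0.0, -0.0]
ft_force: [0.7, 1.3, 0.5]
width: 0.0005
grip_force: 0.0
```

```bash
python3 -m inch '[[-0.2,-0.9,0,0,0,0],[0,0,0.8,0,0,0],[0,0,0.8,0,0,0],[0,0,0.8,0,0,0],[0,0,0.6,0,0,0]]'
python3 -m inch '[[0,0,0,0,0,0],[0,0,0,0,0,0],[0,0,0,0,0,0],[0,0,0,0,0,0],[0,0,0,0,0,0]]'
python3 - <<'E'
from bench import eyes
import cv2,numpy as np
c=eyes.camera("side")["pixels"];t=eyes.camera("top")["pixels"];w=eyes.camera("wrist")["pixels"]
a=cv2.resize(c[200:350,260:430],None,fx=2.35,fy=2.35,interpolation=2);b=w[::2,::2]
im=np.zeros((360,800,3),np.uint8);im[:min(360,a.shape[0]),:a.shape[1]]=a[:360];im[:240,420:740]=b
cv2.imwrite("pics/near.png",im[:,:,::-1])
E
```

```text
time: 3.02
ee_pos: [0.5104, -0.2134, 0.2822]
eef_rot: [0.099, 0.995, 0.001, -0.001]
ft_force: [-0.3, 0.3, 0.1]
width: 0.0008
grip_force: 0.0
time: 3.43
ee_pos: [0.5112, -0.2155, 0.2864]
eef_rot: [0.1, 0.995, 0.0, 0.001]
ft_force: [0.1, 0.3, 0.6]
width: 0.0005
grip_force: 0.0
```

View pics/near.png

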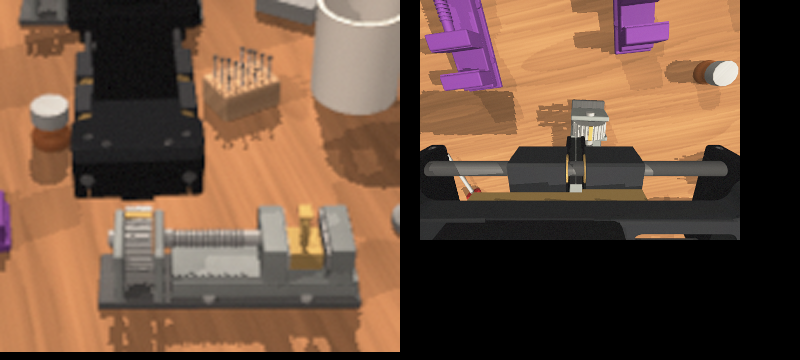

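The vise and casting are undisturbed. The wrist view shows the shut fingertips just beside the wheel, and the gripper body hides them in the side view. I'll descend gently near the top of the rim and check the force.

```bash
python3 -m inch '[[0,0.15,0.4,0,0,0],[0,0,0.4,0,0,0],[0,0,0,0,0,0],[0,0,0,0,0,0],[0,0,0,0,0,0]]'
python3 -m inch '[[0,0,0.05,0,0,0],[0,0,0.03,0,0,0],[0,0,0,0,0,0],[0,0,0,0,0,0],[0,0,0,0,0,0]]'
```

```text
time: 4.0
ee_pos: [0.5119, -0.21, 0.2535]
eef_rot: [0.1, 0.995, -0.0, 0.0]
ft_force: [0.1, 0.3, 0.3]
width: 0.0004
grip_force: 0.0
time: 4.42
ee_pos: [0.512, -0.2099, 0.2499]
eef_rot: [0.1, 0.995, -0.0, 0.0]
ft_force: [0.5, -1.2, 2.5]
width: 0.0007
grip_force: 1.6
```

Contact (2.5 N). First stroke.

```bash
python3 -m inch '[[0,0.14,0.03,0,0,0],[0,0.14,0,0,0,0],[0,0.14,0,0,0,0],[0,0,0,0,0,0],[0,0,0,0,0,0]]'
python3 -m inch '[[0,0.14,0,0,0,0],[0,0.14,0,0,0,0],[0,0,0,0,0,0],[0,0,0,0,0,0],[0,0,0,0,0,0]]'
python3 - <<'E'
from bench import eyes
import cv2,numpy as np
c=eyes.camera("side")["pixels"];w=eyes.camera("wrist")["pixels"]
a=cv2.resize(c[270:350,290:430],None,fx=3,fy=3,interpolation=2);b=cv2.resize(w[180:400,220:440],None,fx=1.6,fy=1.6)
im=np.zeros((360,800,3),np.uint8);im[:a.shape[0],:a.shape[1]]=a;im[:352,430:782]=b
cv2.imwrite("pics/s1.png",im[:,:,::-1])
E
```

```text
time: 4.83
ee_pos: [0.5161, -0.193, 0.2507]
eef_rot: [0.1, 0.995, 0.0, 0.002]
ft_force: [-5.8, 2.0, 24.9]
width: 0.0002
grip_force: 11.9
time: 5.25
ee_pos: [0.5183, -0.1812, 0.2491]
eef_rot: [0.099, 0.995, 0.001, 0.001]
ft_force: [1.5, 3.7, 8.3]
width: 0.0004
grip_force: 4.4
```

View pics/s1.png

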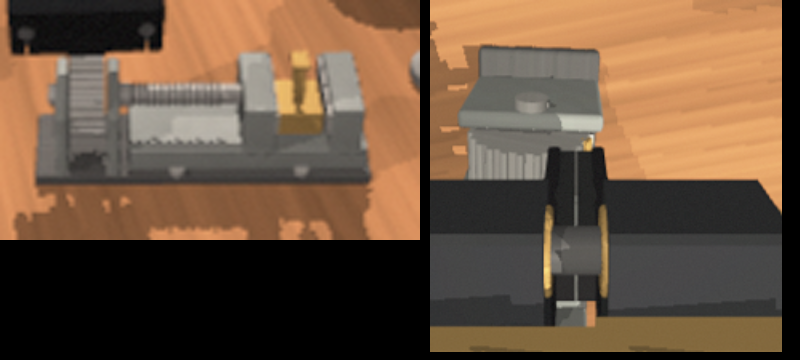

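The casting is unmoved. The brass index now shows at the right (+y) edge of the fingertip at crop (588,143), so the wheel is turning in the loosening direction. I'll write an angle tracker.

```bash
cat > trk.py <<'E'
from h import *
from bench import eyes,r
import cv2
O=np.array([.515,-.1965,.046]);yaw=np.radians(-11.5)
X=np.array([np.cos(yaw),np.sin(yaw),0]);Y=np.array([-X[1],X[0],0]);Z=np.array([0,0,1.])
def track(names=("side","wrist","top")):
    for n in names:
        c=eyes.camera(n);h=cv2.cvtColor(c["pixels"],cv2.COLOR_RGB2HSV)
        m=((h[...,0]>15)&(h[...,0]<32)&(h[...,1]>100)&(h[...,2]>70)).astype(np.uint8)
        k,lab,st,ce=cv2.connectedComponentsWithStats(m)
        for i in range(1,k):
            if st[i,4]<4: continue
            o,d=ray(c,*ce[i]);a=np.array([(o-O)@Y,(o-O)@Z]);b=np.array([d@Y,d@Z])
            q=np.roots([b@b,2*a@b,a@a-.0225**2])
            if np.iscomplex(q).any(): continue
            p=o+d*q.min()-O
            if abs(p@X)<.012: print(n,"area",st[i,4],"px",ce[i].round(1),"x",round(p@X,4),"phi",round(np.degrees(np.arctan2(p@Y,p@Z)),1))
    s=r.read_state();e=s["ee_pos"]-O;print("tip y,z rel",round(e@Y,4),round(e[2]-.182+.046,4),"x",round(e@X,4),"t",round(s["time"],2))
E
python3 -m inch '[[0,0,-0.5,0,0,0],[0,0.2,0,0,0,0],[0,0,0,0,0,0],[0,0,0,0,0,0],[0,0,0,0,0,0]]'
python3 -c "from trk import *;track()"
```

```text
time: 5.77
ee_pos: [0.5187, -0.1742, 0.2675]
eef_rot: [0.1, 0.995, 0.0, -0.001]
ft_force: [0.6, -0.8, 0.3]
width: 0.0003
grip_force: 0.0
wrist area 84 px [307.  265.7] x -0.0034 phi 62.1
tip y,z rel 0.0223 0.0857 x -0.0007 t 5.92
```

```bash
python3 -m inch '[[0,-0.5,0,0,0,0],[0,-0.55,0,0,0,0],[0,0,0.25,0,0,0],[0,0,0.25,0,0,0],[0,0,0,0,0,0]]'
python3 -m inch '[[0,0.2,0,0,0,0],[0,0.2,0,0,0,0],[0,0.2,0,0,0,0],[0,0.2,0,0,0,0],[0,0.2,0,0,0,0]]'
python3 -m inch '[[0,0,-0.25,0,0,0],[0,0,-0.25,0,0,0],[0,0,0,0,0,0],[0,0,0,0,0,0],[0,0,0,0,0,0]]'
python3 -c "from trk import *;track()"
```

```text
time: 6.33
ee_pos: [0.5104, -0.2158, 0.2467]
eef_rot: [0.1, 0.995, -0.0, -0.001]
ft_force: [0.1, -2.3, 1.7]
width: 0.0007
grip_force: 1.0
time: 6.75
ee_pos: [0.5191, -0.1752, 0.2489]
eef_rot: [0.1, 0.995, 0.0, 0.0]
ft_force: [0.4, -0.2, -0.5]
width: 0.0003
grip_force: 0.0
time: 7.17
ee_pos: [0.5184, -0.1766, 0.2683]
eef_rot: [0.1, 0.995, 0.0, 0.0]
ft_force: [-0.5, -0.2, -0.3]
width: 0.0005
grip_force: 0.0
tip y,z rel 0.0203 0.086 x -0.0007 t 7.32
```

```bash
python3 -m inch '[[0,-0.5,0,0,0,0],[0,-0.5,0,0,0,0],[0,0,0.25,0,0,0],[0,0,0.25,0,0,0],[0,0,0,0,0,0]]'
python3 -m inch '[[0,0.2,0,0,0,0],[0,0.2,0,0,0,0],[0,0.2,0,0,0,0],[0,0.2,0,0,0,0],[0,0.2,0,0,0,0]]'
python3 -m inch '[[0,0,-0.25,0,0,0],[0,0,-0.25,0,0,0],[0,0,0,0,0,0],[0,0,0,0,0,0],[0,0,0,0,0,0]]'
python3 -c "from trk import *;track()"
python3 -m inch '[[0,-0.5,0,0,0,0],[0,-0.5,0,0,0,0],[0,0,0.25,0,0,0],[0,0,0.25,0,0,0],[0,0,0,0,0,0]]'
python3 -m inch '[[0,0.2,0,0,0,0],[0,0.2,0,0,0,0],[0,0.2,0,0,0,0],[0,0.2,0,0,0,0],[0,0.2,0,0,0,0]]'
python3 -m inch '[[0,0,-0.25,0,0,0],[0,0,-0.25,0,0,0],[0,0,0,0,0,0],[0,0,0,0,0,0],[0,0,0,0,0,0]]'
python3 -c "from trk import *;track()"
```

```text
time: 7.73
ee_pos: [0.5103, -0.2157, 0.2467]
eef_rot: [0.1, 0.995, -0.0, -0.001]
ft_force: [0.4, -1.9, 0.4]
width: 0.0004
grip_force: 1.2
time: 8.15
ee_pos: [0.5191, -0.1752, 0.2487]
eef_rot: [0.1, 0.995, 0.0, 0.0]
ft_force: [0.2, 0.7, 0.5]
width: 0.0002
grip_force: 0.0
time: 8.57
ee_pos: [0.5184, -0.1766, 0.2683]
eef_rot: [0.1, 0.995, 0.0, 0.0]
ft_force: [-0.4, 0.3, -0.4]
width: 0.0005
grip_force: 0.0
side area 18 px [319.  313.1] x -0.0002 phi -108.0
tip y,z rel 0.0203 0.0859 x -0.0007 t 8.72
time: 9.13
ee_pos: [0.5103, -0.2156, 0.2467]
eef_rot: [0.1, 0.995, -0.0, -0.001]
ft_force: [0.0, -2.2, 2.3]
width: 0.0006
grip_force: 1.6
time: 9.55
ee_pos: [0.5191, -0.1752, 0.2487]
eef_rot: [0.1, 0.995, 0.0, 0.0]
ft_force: [0.4, -0.1, -1.2]
width: 0.0005
grip_force: 0.0
time: 9.97
ee_pos: [0.5184, -0.1766, 0.2683]
eef_rot: [0.1, 0.995, 0.0, 0.0]
ft_force: [0.2, 0.6, -0.8]
width: 0.0006
grip_force: 0.0
side area 33 px [318. 295.] x -0.0011 phi -20.9
wrist area 241 px [262.5 277.4] x 0.0003 phi -22.5
tip y,z rel 0.0203 0.086 x -0.0007 t 10.12
```

Wheel at about 338° after four strokes, roughly 90° a stroke. Three more, then check.

```bash
python3 -m inch '[[0,-0.5,0,0,0,0],[0,-0.5,0,0,0,0],[0,0,0.25,0,0,0],[0,0,0.25,0,0,0],[0,0,0,0,0,0]]'
python3 -m inch '[[0,0.2,0,0,0,0],[0,0.2,0,0,0,0],[0,0.2,0,0,0,0],[0,0.2,0,0,0,0],[0,0.2,0,0,0,0]]'
python3 -m inch '[[0,0,-0.25,0,0,0],[0,0,-0.25,0,0,0],[0,0,0,0,0,0],[0,0,0,0,0,0],[0,0,0,0,0,0]]'
python3 -c "from trk import *;track()"
python3 -m inch '[[0,-0.5,0,0,0,0],[0,-0.5,0,0,0,0],[0,0,0.25,0,0,0],[0,0,0.25,0,0,0],[0,0,0,0,0,0]]'
python3 -m inch '[[0,0.2,0,0,0,0],[0,0.2,0,0,0,0],[0,0.2,0,0,0,0],[0,0.2,0,0,0,0],[0,0.2,0,0,0,0]]'
python3 -m inch '[[0,0,-0.25,0,0,0],[0,0,-0.25,0,0,0],[0,0,0,0,0,0],[0,0,0,0,0,0],[0,0,0,0,0,0]]'
python3 -c "from trk import *;track()"
python3 -m inch '[[0,-0.5,0,0,0,0],[0,-0.5,0,0,0,0],[0,0,0.25,0,0,0],[0,0,0.25,0,0,0],[0,0,0,0,0,0]]'
python3 -m inch '[[0,0.2,0,0,0,0],[0,0.2,0,0,0,0],[0,0.2,0,0,0,0],[0,0.2,0,0,0,0],[0,0.2,0,0,0,0]]'
python3 -m inch '[[0,0,-0.25,0,0,0],[0,0,-0.25,0,0,0],[0,0,0,0,0,0],[0,0,0,0,0,0],[0,0,0,0,0,0]]'
python3 -c "from trk import *;track()"
```

```text
time: 10.53
ee_pos: [0.5105, -0.2158, 0.2468]
eef_rot: [0.1, 0.995, -0.001, -0.0]
ft_force: [0.3, -4.0, 2.6]
width: 0.0004
grip_force: 1.8
time: 10.95
ee_pos: [0.519, -0.1752, 0.2487]
eef_rot: [0.1, 0.995, 0.0, 0.0]
ft_force: [0.0, -0.5, -0.3]
width: 0.0005
grip_force: 0.0
time: 11.37
ee_pos: [0.5184, -0.1766, 0.2683]
eef_rot: [0.1, 0.995, 0.0, 0.0]
ft_force: [-0.4, 0.5, -0.8]
width: 0.0
grip_force: 0.0
wrist area 122 px [309.7 269.1] x -0.0009 phi 59.7
tip y,z rel 0.0203 0.0859 x -0.0007 t 11.52
time: 11.93
ee_pos: [0.5104, -0.2158, 0.2467]
eef_rot: [0.1, 0.995, -0.0, -0.001]
ft_force: [0.6, -1.9, 0.1]
width: 0.0006
grip_force: 0.7
time: 12.35
ee_pos: [0.5192, -0.1752, 0.2487]
eef_rot: [0.1, 0.995, 0.0, 0.0]
ft_force: [-0.2, -0.2, 0.1]
width: 0.0006
grip_force: 0.0
time: 12.77
ee_pos: [0.5184, -0.1766, 0.2683]
eef_rot: [0.1, 0.995, 0.0, -0.0]
ft_force: [-0.1, -0.0, -0.1]
width: 0.0003
grip_force: 0.0
tip y,z rel 0.0203 0.086 x -0.0007 t 12.92
time: 13.33
ee_pos: [0.5103, -0.2156, 0.2467]
eef_rot: [0.1, 0.995, -0.0, -0.001]
ft_force: [-1.1, -1.9, 1.4]
width: 0.0005
grip_force: 1.4
time: 13.75
ee_pos: [0.5191, -0.1752, 0.2487]
eef_rot: [0.1, 0.995, 0.0, 0.0]
ft_force: [0.1, 0.9, -0.3]
width: 0.0003
grip_force: 0.0
time: 14.17
ee_pos: [0.5185, -0.1766, 0.2683]
eef_rot: [0.1, 0.995, 0.0, 0.0]
ft_force: [-0.6, 0.4, -0.2]
width: 0.0005
grip_force: 0.0
side area 31 px [318.4 313. ] x -0.0012 phi -106.6
tip y,z rel 0.0203 0.0859 x -0.0007 t 14.32
```

```bash
python3 -m inch '[[0,-0.5,0,0,0,0],[0,-0.5,0,0,0,0],[0,0,0.25,0,0,0],[0,0,0.25,0,0,0],[0,0,0,0,0,0]]'
python3 -m inch '[[0,0.2,0,0,0,0],[0,0.2,0,0,0,0],[0,0.2,0,0,0,0],[0,0.2,0,0,0,0],[0,0.2,0,0,0,0]]'
python3 -m inch '[[0,0,-0.25,0,0,0],[0,0,-0.25,0,0,0],[0,0,0,0,0,0],[0,0,0,0,0,0],[0,0,0,0,0,0]]'
python3 -c "from trk import *;track()"
```

```text
time: 14.73
ee_pos: [0.5105, -0.2157, 0.2467]
eef_rot: [0.1, 0.995, -0.0, -0.0]
ft_force: [0.7, -1.5, 1.9]
width: 0.0006
grip_force: 0.9
time: 15.15
ee_pos: [0.5192, -0.1752, 0.2488]
eef_rot: [0.1, 0.995, 0.0, 0.001]
ft_force: [-0.1, -0.3, -0.0]
width: 0.0004
grip_force: 0.0
time: 15.57
ee_pos: [0.5184, -0.1766, 0.2683]
eef_rot: [0.1, 0.995, 0.0, 0.0]
ft_force: [-0.8, 0.2, 0.9]
width: 0.0007
grip_force: 0.0
side area 34 px [318.2 295. ] x -0.0008 phi -20.9
wrist area 242 px [261.5 277.1] x 0.0003 phi -24.2
tip y,z rel 0.0203 0.0859 x -0.0007 t 15.72
```

At about 698°, inside the window. A short 8 mm stroke will centre it.

```bash
python3 -m inch '[[0,-0.6,0,0,0,0],[0,0,0.2,0,0,0],[0,0,0.2,0,0,0],[0,0,0.07,0,0,0],[0,0,0,0,0,0]]'
python3 -m inch '[[0,0.06,0.01,0,0,0],[0,0.06,0,0,0,0],[0,0.06,0,0,0,0],[0,0.04,0,0,0,0],[0,0,0,0,0,0]]'
python3 -m inch '[[0,0,-0.25,0,0,0],[0,0,-0.25,0,0,0],[0,0.4,0,0,0,0],[0,0,0,0,0,0],[0,0,0,0,0,0]]'
python3 -c "from trk import *;track()"
```

```text
time: 16.13
ee_pos: [0.5138, -0.2008, 0.2509]
eef_rot: [0.101, 0.995, -0.0, 0.0]
ft_force: [-9.1, -1.9, 22.2]
width: 0.0005
grip_force: 11.3
time: 16.55
ee_pos: [0.5162, -0.1908, 0.2511]
eef_rot: [0.1, 0.995, 0.001, 0.001]
ft_force: [-9.7, 4.1, 28.4]
width: 0.0006
grip_force: 14.2
time: 16.97
ee_pos: [0.5189, -0.1746, 0.2688]
eef_rot: [0.099, 0.995, 0.0, -0.0]
ft_force: [-0.9, -0.8, -0.4]
width: 0.0003
grip_force: 0.0
side area 22 px [318.  290.5] x -0.0008 phi 3.9
wrist area 235 px [276.5 277.7] x 0.0 phi 2.8
tip y,z rel 0.0208 0.0868 x -0.0007 t 17.12
```

The index is at about 723°, or two full turns. I'll lift clear and check the bench.

```bash
python3 -m inch '[[0,0,-0.6,0,0,0],[0,0,-0.6,0,0,0],[0,0,-0.6,0,0,0],[0,0,-0.5,0,0,0],[0,0,0,0,0,0]]'
python3 -m inch '[[0,0,0,0,0,0],[0,0,0,0,0,0],[0,0,0,0,0,0],[0,0,0,0,0,0],[0,0,0,0,0,0]]'
python3 -c "
from trk import *;track()
cv2.imwrite('pics/end.png',eyes.camera('side')['pixels'][:,:,::-1])"
```

```text
time: 17.53
ee_pos: [0.5194, -0.1767, 0.3649]
eef_rot: [0.101, 0.995, -0.0, 0.003]
ft_force: [-0.6, 0.2, 0.2]
width: 0.0003
grip_force: 0.0
time: 17.95
ee_pos: [0.5186, -0.1755, 0.3603]
eef_rot: [0.1, 0.995, -0.0, -0.001]
ft_force: [-0.6, 0.0, -0.4]
width: 0.0005
grip_force: 0.0
side area 23 px [318.3 290.5] x -0.0004 phi 3.7
wrist area 117 px [287.3 232.5] x 0.0004 phi 2.8
tip y,z rel 0.0213 0.1788 x -0.0005 t 18.1
```

View pics/end.png

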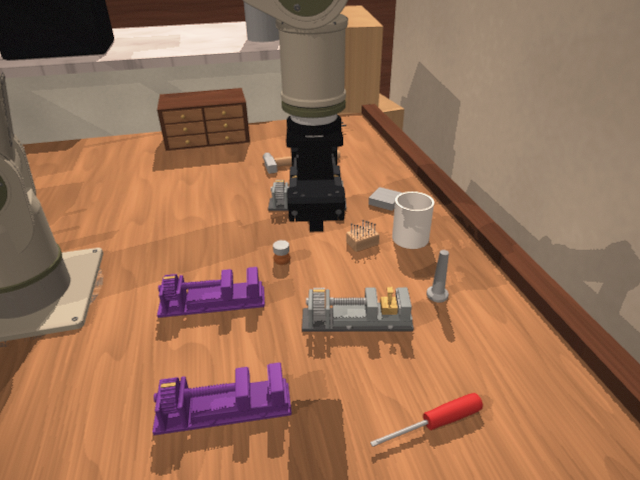

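The casting still stands at (389,302) and the moving jaw has drawn back to about (371,303). The index is back at the top of the wheel at (318,290), and everything visible is unmoved.

```bash
python3 -c "
from bench import job
print(job.close_job())"
```

```text
the job is handed in; nothing more can be done
None
```

The ring vise's wheel was loosened to about 723° (two full turns plus about 3°, by camera) in nine fingertip strokes; the casting still stands between the jaws, nothing else in view had moved, and the job is handed in (no verdict was returned).

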